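# Find the socket that fits the ball stand's nut

## Robot

A 6-joint arm with a two-finger parallel gripper is mounted at the origin on the work surface. World frame = base frame: x ahead of the robot, y to its left, z up, the work surface at z = 0. Lengths are in mm, angles in rad, forces in N, time in s.
With the tool pointing down it reaches from about 350 to 875 mm from the base axis. Payload 4.2 kg.
Tool frame: the origin (TCP) lies at the very end of the fingers, on their centre line; the grasp point (between the pads) lies 19 mm behind it; z points along the fingers, y is the line along which they close (so a half turn about z gives the same grasp; the last joint's range is limited). The gripper opens to 85 mm and grips with 20 to 120 N. Pads are 22 mm wide; open, the fingers measure 114 mm over their backs; the gripper's body (76 mm by 85 mm) begins 54 mm behind the grasp point. The pads swing forward as they close: fully open they stand 13 mm farther back than shut.
Start: joints at [-1.078, 0.385, 0.008, 0, -1.194, -0.259], TCP at [144.815, -607.97, 231.312] pointing down, gripper open.
Joint ranges: [-3.14, 3.14], [-1.21, 2.06], [-1.07, 1.41], [-3.16, 2.05], [-2.99, -0.16], [-3.1, 3.1]. Speed limits (rad/s): [2.79, 2.79, 3.14, 3.14, 3.14, 3.14].

## Interface

Orientations are given as a unit quaternion [x, y, z, w].
In Python, from bench import arm, optics gives the robot as it stands. The module is installed in compiled form; this text tells all that it offers.
- The arm moves only by the tool step_arm, never from a script. Its argument "motion" is a list of rows, each an object with "dr": the turn, a rotation vector about the tool's x, y, z in units of 8 degrees (1.0 is 8 degrees), a list of three; "slide": the shift along the tool's x, y, z in mm, a list of three; "jaw": the finger opening in mm, from 0 to 85.4. A call has exactly 8 rows; each row is the pose to reach, as a shift and turn from the pose commanded when the call began, along the tool's axes at that moment; what a row does not reach only later rows make up. A row lasts 1/8 s, in which the tool goes at most 62.5 mm and 10.7 degrees, less where a joint would pass 70% of its speed; a pose out of reach is approached as far as the arm can. A call with a gripper value outside its range is refused whole. The fingers move at their own pace and stop on an object; the grip force is fixed at half the most. Time passes only in rows, so rows that repeat a pose let the fingers close, or fill a call up. It gives the time, the measured TCP pose, the force, the opening and the grip force at its end, in the units of the state.
- arm.read_state(): the state, without advancing time (a new reading comes with each control period).
- optics.get_image(name): name is "scene" or "top" or "wrist"; returns the picture (420x560x3 uint8, blue, green, red); there is no depth.
- optics.camera_info(name): a dict with "camera_matrix" (3x3 intrinsics, pixels), "k1" (the pictures are not rectified: a ray, as slopes to the right and down, at radius r is drawn at 1 + k1 r^2 times it, then the intrinsics apply), "view" (4x4, takes a point from world to camera coordinates); the wrist camera has in their place "T_tool_cam" (4x4, takes a point from camera to tool coordinates, whose origin is the TCP and whose axes are the flange's). Camera axes: x right, y up, looking along -z (the intrinsics and any distortion apply to the point x, -y, -z); pixel columns grow to the right and rows downward; lengths in mm; the calibration is good to about 2 mm. A picture is of the moment at which its call begins: read the wrist's pose just before it. camera_info takes no time and is no camera call.
- arm.job_done(): hands the job in; it is judged then, once.
The state is a dict: "clock": time; "joints": joint angles; "joint_vel": joint speeds; "joint_efforts": joint torques, N m; "position": TCP position; "ee_rot": TCP orientation; "contact_force": force on the tool from outside, world axes, zero at the start; "wrist_torque": the same for the moment, N m; "gripper_width": finger opening in mm; "grasp_force": force on a finger pad.
Only numpy, scipy, OpenCV 4.12 (cv2) and the standard library are available. Lean on these libraries where they do the work, as an engineer would, in place of code of your own. Each camera call takes 0.05 s, during which the arm holds its last target. There are 200 camera calls.

## Task

Find which of the three sockets in the wooden rack fits the hex nut of the ball stand on the turntable: try them on the nut one at a time, gently, never pushing the sprung spindle down by more than about a centimetre, and put any that does not fit back upright in the rack. Finish while still holding the fitting socket, fully seated and upright on the nut with its mouth on the flange; do not let go. Leave the other things on the table where they are.

Things in the scene. Friction and masses are not known exactly. Their poses are not given: they have to be found in the camera images.
- socket_1: one of three sockets: dark, round, 42 mm diameter, 55 mm tall, with a bright flat tang on top: 18 mm thick (along the socket's x), 34 mm wide (along y), 45 mm high; 100 mm in all, about 200 g. Origin: centre of its mouth, which faces down; z up through the tang. Two flats of its hex bore are parallel to the tang's broad faces. Bore size unknown: outside all three look the same.
- socket_2: one of three sockets: dark, round, 42 mm diameter, 55 mm tall, with a bright flat tang on top: 18 mm thick (along the socket's x), 34 mm wide (along y), 45 mm high; 100 mm in all, about 200 g. Origin: centre of its mouth, which faces down; z up through the tang. Two flats of its hex bore are parallel to the tang's broad faces. Bore size unknown: outside all three look the same.
- socket_3: one of three sockets: dark, round, 42 mm diameter, 55 mm tall, with a bright flat tang on top: 18 mm thick (along the socket's x), 34 mm wide (along y), 45 mm high; 100 mm in all, about 200 g. Origin: centre of its mouth, which faces down; z up through the tang. Two flats of its hex bore are parallel to the tang's broad faces. Bore size unknown: outside all three look the same.
- rack: pale wooden rack fixed to the table, 75 mm (x) by 260 mm (y) by 20 mm high, with three round recesses 46 mm wide and 12 mm deep at its y = -85, 0 and +85 mm; a socket stands in each, mouth down on the recess floor 8 mm above the table, in any order. Origin: centre of the underside.
- turntable: white round turntable with a pink rim, 170 mm diameter, 15 mm thick, fixed; exactly one of the three stands is on it. The socket that fits the nut has about 3 mm play and goes down until its mouth meets the flange; each other socket, too narrow or too shallow, stops at least 9 mm higher. Origin: centre of the underside, on the table.
- stand_a: one of three fixed blue ball stands (round foot of 90 mm diameter, 36 mm high, with a sprung steel spindle rising from it). One is centred on the turntable, the other two wait on a plywood board to the right of the turntable and are not part of the job. Origin: centre of the underside, 15 mm above the table, z up.
- nut_a (a point): on the spindle of stand_a: centre of the top face of the round steel flange (38 mm diameter) under the brass hex nut; 59 mm above the stand's origin when not pushed. Two flats of the nut face along this point's +x and -x. The nut is 14 mm high, 16, 21 or 26 mm across flats, the upper 5 mm tapering in by about 4 mm a side; a stud may stand up to 30 mm above it.
- spindle_a (a joint): how far the spindle of stand_a is pushed down, m: 0 at rest, 0.016 at the bottom stop. The spring yields from about 3 N and then takes 1 N more per mm.
- stand_b: one of three fixed blue ball stands (round foot of 90 mm diameter, 36 mm high, with a sprung steel spindle rising from it). One is centred on the turntable, the other two wait on a plywood board to the right of the turntable and are not part of the job. Origin: centre of the underside, 15 mm above the table, z up.
- nut_b (a point): on the spindle of stand_b: centre of the top face of the round steel flange (38 mm diameter) under the brass hex nut; 59 mm above the stand's origin when not pushed. Two flats of the nut face along this point's +x and -x. The nut is 14 mm high, 16, 21 or 26 mm across flats, the upper 5 mm tapering in by about 4 mm a side; a stud may stand up to 30 mm above it.
- spindle_b (a joint): how far the spindle of stand_b is pushed down, m: 0 at rest, 0.016 at the bottom stop. The spring yields from about 3 N and then takes 1 N more per mm.
- stand_c: one of three fixed blue ball stands (round foot of 90 mm diameter, 36 mm high, with a sprung steel spindle rising from it). One is centred on the turntable, the other two wait on a plywood board to the right of the turntable and are not part of the job. Origin: centre of the underside, 15 mm above the table, z up.
- nut_c (a point): on the spindle of stand_c: centre of the top face of the round steel flange (38 mm diameter) under the brass hex nut; 59 mm above the stand's origin when not pushed. Two flats of the nut face along this point's +x and -x. The nut is 14 mm high, 16, 21 or 26 mm across flats, the upper 5 mm tapering in by about 4 mm a side; a stud may stand up to 30 mm above it.
- spindle_c (a joint): how far the spindle of stand_c is pushed down, m: 0 at rest, 0.016 at the bottom stop. The spring yields from about 3 N and then takes 1 N more per mm.
- ball: bystander: painted pink ball, 110 mm diameter, resting in a wooden ring; origin: its centre.
- mug: bystander: pink mug, 76 mm diameter, 90 mm tall; origin: centre of its underside.
- spray_can: bystander: green spray can, 66 mm diameter, 190 mm tall; origin: centre of its underside.
- spray_can_2: bystander: lilac spray can, 66 mm diameter, 190 mm tall; origin: centre of its underside.
- jar: bystander: teal paint jar with white lid, 60 mm diameter, 75 mm tall; origin: centre of its underside.
- tape: bystander: roll of tape lying flat, 96 mm diameter, 24 mm high; origin: centre of its underside.
- brush: bystander: wide paint brush lying flat, about 190 mm long; origin: near its middle, on the table.
Things that resemble listed ones, but are neither listed nor needed, are in the scene too. What is meant by the turntable is not blue or green, and is the smaller of those in its own colour.

How it is judged:
By the outcome, as a careful person would: the job done as asked, in the order asked, and still so for the second after the job is handed in, while the arm keeps its last pose, push and grip.
It also fails if it takes over 72 s, if anything falls off the work surface, if the arm or the gripper's body presses on something with over 40 N, if the wrist force passes 120 N, or if a joint passes its speed limit or range.

## Working session

There is one attempt and no reset: what is moved stays moved. The work goes in short steps, Python scripts to look and compute and a tool call to move; the robot and the scene stay as the last step left them, time stands still between calls to the robot, and variables do not carry over. Pictures are saved under pics/ and viewed, at most 10 in all, crops included, and the job is handed in when it is done.

Besides the shell and the picture viewer there is one more tool, called after ">>>" as a command line: name --argument value ..., lists and objects as JSON in quotes. step_arm: Moves the arm, as the interface text tells. Its arguments: {"type":"object","properties":{"motion":{"type":"array","items":{"type":"object","properties":{"dr":{"type":"array","items":{"type":"number"}},"slide":{"type":"array","items":{"type":"number"}},"jaw":{"type":"number"}}}}},"required":["motion"]}

```bash
mkdir -p pics
cat > h.py <<'E'
import numpy as np, cv2
from bench import arm, optics
from scipy.spatial.transform import Rotation as R
def cast(name,px,z,st=None):
    """pixel(s) -> world points on plane z"""
    c=optics.camera_info(name);K=np.array(c["camera_matrix"],float);k=c["k1"]
    px=np.atleast_2d(np.array(px,float))
    d=np.c_[(px[:,0]-K[0,2])/K[0,0],(px[:,1]-K[1,2])/K[1,1]]
    u=d.copy()
    for _ in range(30): u=d/(1+k*(u**2).sum(1,keepdims=True))
    ray=np.c_[u[:,0],-u[:,1],-np.ones(len(u))]
    if name=="wrist":
        st=st or arm.read_state();T=np.eye(4);T[:3,:3]=R.from_quat(st["ee_rot"]).as_matrix();T[:3,3]=st["position"]
        M=T@np.array(c["T_tool_cam"])
    else: M=np.linalg.inv(np.array(c["view"]))
    o=M[:3,3];w=ray@M[:3,:3].T
    return o+w*((z-o[2])/w[:,2])[:,None]
def proj(name,P,st=None):
    c=optics.camera_info(name);K=np.array(c["camera_matrix"],float);k=c["k1"]
    if name=="wrist":
        st=st or arm.read_state();T=np.eye(4);T[:3,:3]=R.from_quat(st["ee_rot"]).as_matrix();T[:3,3]=st["position"]
        V=np.linalg.inv(T@np.array(c["T_tool_cam"]))
    else: V=np.array(c["view"])
    P=np.atleast_2d(P);p=P@V[:3,:3].T+V[:3,3]
    u=np.c_[p[:,0]/-p[:,2],-p[:,1]/-p[:,2]];u=u*(1+k*(u**2).sum(1,keepdims=True))
    return np.c_[u[:,0]*K[0,0]+K[0,2],u[:,1]*K[1,1]+K[1,2]]
E
python3 - <<'E'
from h import *
s=arm.read_state();print(s)
a=[optics.get_image(n) for n in("scene","top","wrist")]
for n,i in zip(("scene","top","wrist"),a):
    cv2.imwrite(f"pics/{n}0.png",i);c=optics.camera_info(n);print(n,c)
E
```

```text
{'clock': 0.0, 'joints': array([-1.07840638e+00,  3.85578035e-01,  6.61408900e-03, -4.90465891e-04,
       -1.19398742e+00, -2.58607217e-01]), 'joint_vel': array([-7.43682952e-06, -3.96640287e-04, -5.20638067e-04,  6.38874037e-04,
       -1.26109275e-03, -6.86995349e-05]), 'joint_efforts': array([ 1.40220487e-03, -3.92287695e+01,  1.88402510e+01,  4.18599889e+00,
       -4.50517211e-03,  8.22660212e-06]), 'position': array([ 144.67224604, -607.42541082,  230.20528492]), 'ee_rot': array([-1.16535420e-01,  9.93185926e-01,  1.08603586e-03, -1.83116668e-04]), 'contact_force': array([-0.37135925, -0.45383359, -0.36155399]), 'wrist_torque': array([ 0.00645983,  0.01047106, -0.00856581]), 'grasp_force': 0.0, 'gripper_width': 85.41690186166628}
scene {'camera_matrix': array([[455.66580322,   0.        , 273.82015157],
       [  0.        , 455.66580322, 210.4038529 ],
       [  0.        ,   0.        ,   1.        ]]), 'k1': -0.10256545836428005, 'view': array([[-2.52509219e-01,  9.67570241e-01,  6.85001697e-03,
         1.79094814e+02],
       [-7.79471584e-01, -2.07604950e-01,  5.91036577
[... 622 characters left out ...]
4e-03,  9.96598949e-01,
        -1.64791099e+03],
       [ 0.00000000e+00,  0.00000000e+00,  0.00000000e+00,
         1.00000000e+00]])}
wrist {'camera_matrix': array([[327.58453106,   0.        , 279.40826539],
       [  0.        , 327.58453106, 208.39169449],
       [  0.        ,   0.        ,   1.        ]]), 'k1': -0.030122567035835986, 'T_tool_cam': array([[ 2.56306565e-04,  9.60329611e-01,  2.78867304e-01,
         7.05989336e+01],
       [ 9.99999712e-01, -4.68470362e-05, -7.57772217e-04,
         4.27035140e-01],
       [-7.14646991e-04,  2.78867418e-01, -9.60329346e-01,
        -1.42722156e+02],
       [ 0.00000000e+00,  0.00000000e+00,  0.00000000e+00,
         1.00000000e+00]])}
```

View pics/top0.png

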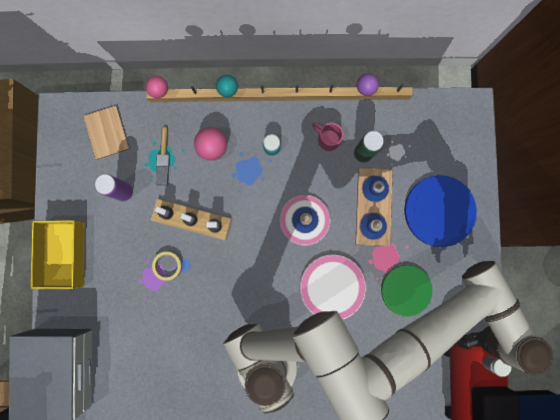

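View pics/scene0.png

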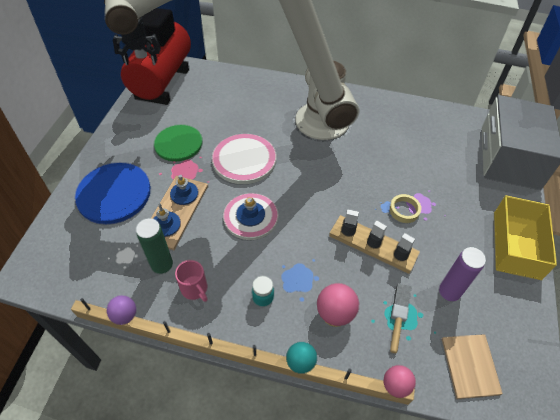

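Run:
```python
from h import *
t=cv2.imread("pics/top0.png");hsv=cv2.cvtColor(t,cv2.COLOR_BGR2HSV)
# rack
m=cv2.inRange(hsv,(8,60,90),(28,255,255));b=np.zeros_like(m);b[190:245,145:240]=m[190:245,145:240]
b=cv2.morphologyEx(b,cv2.MORPH_CLOSE,np.ones((9,9)))
c=max(cv2.findContours(b,0,2)[0],key=cv2.contourArea)
w=cast("top",c[:,0,:],20)[:,:2].astype(np.float32);r=cv2.minAreaRect(w);print("rack",r);print(cv2.boxPoints(r))
# turntable: outer pink
m=cv2.inRange(hsv,(150,50,120),(179,255,255));b=np.zeros_like(m);b[185:252,275:335]=m[185:252,275:335]
c=max(cv2.findContours(b,0,2)[0],key=cv2.contourArea)
w=cast("top",c[:,0,:],15)[:,:2].astype(np.float32);print("tt",cv2.minEnclosingCircle(w),cv2.fitEllipse(w))
b=np.zeros_like(m);b[250:330,290:375]=m[250:330,290:375];c=max(cv2.findContours(b,0,2)[0],key=cv2.contourArea)
w=cast("top",c[:,0,:],15)[:,:2].astype(np.float32);print("tt big",cv2.minEnclosingCircle(w))
A=cv2.resize(t[185:250,140:245],None,fx=5,fy=5,interpolation=2);B=cv2.resize(t[190:250,275:340],None,fx=4.3,fy=5.42,interpolation=2)[:325]
cv2.imwrite("pics/crop1.png",np.hstack([A[:,:],B[:,:270]])[:, :800])
```

```text
rack ((496.80999755859375, 253.5742645263672), (261.5013427734375, 76.18596649169922), 74.50108337402344)
[[425.16302 137.75749]
 [498.57855 117.39906]
 [568.457   369.39105]
 [495.04144 389.74945]]
tt ((491.1257019042969, -129.60330200195312), 83.9289779663086) ((490.99853515625, -129.8680877685547), (162.70773315429688, 164.71725463867188), 15.652898788452148)
tt big ((264.3275451660156, -219.53146362304688), 107.89081573486328)
```

View pics/crop1.png

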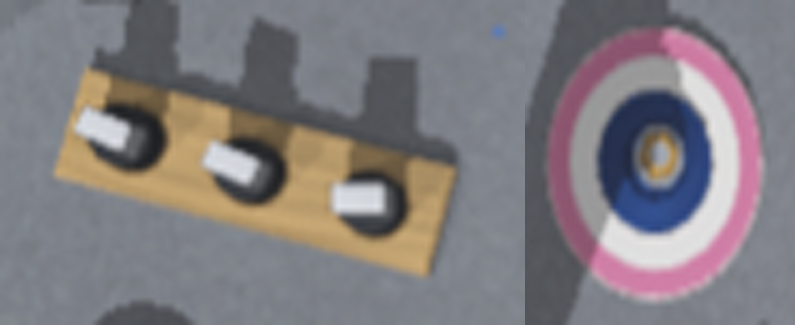

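The pink-rimmed turntables are at (305,220), about 168 mm across, and at (333,288), about 216 mm. The smaller one at (305,220) is meant, and it carries a stand. The rack is at (190,218), with three bright tangs visible. The crop confirms both.

Run:
```python
from h import *
t=cv2.imread("pics/top0.png");hsv=cv2.cvtColor(t,cv2.COLOR_BGR2HSV)
m=cv2.inRange(hsv,(0,0,185),(179,45,255));b=np.zeros_like(m);b[190:245,150:235]=m[190:245,150:235]
for c in cv2.findContours(b,0,1)[0]:
    if cv2.contourArea(c)<15: continue
    w=cast("top",c[:,0,:],108)[:,:2].astype(np.float32);r=cv2.minAreaRect(w);p=cv2.boxPoints(r)
    e=p[1]-p[0] if np.linalg.norm(p[1]-p[0])>np.linalg.norm(p[2]-p[1]) else p[2]-p[1]
    print(r[0],r[1],"long axis deg",np.degrees(np.arctan2(e[1],e[0])))
s=arm.read_state();print(R.from_quat(s["ee_rot"]).as_matrix().round(3))
print(proj("top",[[491,-130,15],[491,-130,74],[491,-130,100]]))
```

```text
(472.8536071777344, 172.7962646484375) (15.813641548156738, 31.622621536254883) long axis deg -84.21432
(494.8977966308594, 254.55911254882812) (31.67622947692871, 15.608548164367676) long axis deg 63.078472
(519.0320434570312, 336.4016418457031) (31.731674194335938, 15.108173370361328) long axis deg 71.17057
[[-0.973 -0.232 -0.   ]
 [-0.232  0.973  0.002]
 [ 0.     0.002 -1.   ]]
[[304.80178851 219.42753036]
 [305.73153    218.16712129]
 [306.16308667 217.58206124]]
```

```bash
cat >> h.py <<'E'
def plan(P,yaw_deg=None):
    """slide and dr to world TCP P with tool y at yaw_deg, pointing straight down"""
    s=arm.read_state();M=R.from_quat(s["ee_rot"]).as_matrix();p=s["position"]
    if yaw_deg is None: yaw_deg=np.degrees(np.arctan2(M[1,1],M[0,1]))
    a=np.radians(yaw_deg);y=np.array([np.cos(a),np.sin(a),0]);z=np.array([0,0,-1.]);x=np.cross(y,z)
    T=np.c_[x,y,z];dr=R.from_matrix(M.T@T).as_rotvec(degrees=True)/8
    print("slide",(M.T@(np.array(P)-p)).round(1),"dr",dr.round(2),"pos",p.round(1),"yaw",np.degrees(np.arctan2(M[1,1],M[0,1])).round(2),"z-axis",M[:,2].round(3),"J6",s["joints"][5].round(2),"F",s["contact_force"].round(1),"w",round(s["gripper_width"],1),"gf",round(s["grasp_force"],1),"t",s["clock"])
E
python3 -c "
from h import *
plan([491,-130,225],186)"
```

```text
slide [-447.5  384.4    6.1] dr [ 1.000e-02  1.000e-02 -1.033e+01] pos [ 144.7 -607.6  230.5] yaw 103.39 z-axis [-0.     0.002 -1.   ] J6 -0.26 F [ 0.1 -0.3  0.4] w 85.8 gf 0.0 t 0.15
```

>>> step_arm --motion '[{"slide":[-448,385,5],"dr":[0,0,-10.3],"jaw":85},{"slide":[-448,385,5],"dr":[0,0,-10.3],"jaw":85},{"slide":[-448,385,5],"dr":[0,0,-10.3],"jaw":85},{"slide":[-448,385,5],"dr":[0,0,-10.3],"jaw":85},{"slide":[-448,385,5],"dr":[0,0,-10.3],"jaw":85},{"slide":[-448,385,5],"dr":[0,0,-10.3],"jaw":85},{"slide":[-448,385,5],"dr":[0,0,-10.3],"jaw":85},{"slide":[-448,385,5],"dr":[0,0,-10.3],"jaw":85}]'

```text
clock: 1.15
position: [439.0, -201.2, 227.2]
ee_rot: [0.744, -0.669, 0.0, -0.0]
contact_force: [1.3, -0.6, 0.3]
gripper_width: 84.9
grasp_force: 0.0
```

```bash
python3 -c "
from h import *
plan([491,-130,225],186)"
```

```text
slide [-65.3 -59.3   2.2] dr [-0.   -0.    0.01] pos [ 439.  -201.2  227.2] yaw -173.93 z-axis [ 0. -0. -1.] J6 0.2 F [ 1.3 -0.6  0.3] w 84.9 gf 0.0 t 1.15
```

>>> step_arm --motion '[{"slide":[-65,-59,2],"dr":[0,0,0],"jaw":50},{"slide":[-65,-59,2],"dr":[0,0,0],"jaw":50},{"slide":[-65,-59,2],"dr":[0,0,0],"jaw":50},{"slide":[-65,-59,2],"dr":[0,0,0],"jaw":50},{"slide":[-65,-59,2],"dr":[0,0,0],"jaw":50},{"slide":[-65,-59,2],"dr":[0,0,0],"jaw":50},{"slide":[-65,-59,2],"dr":[0,0,0],"jaw":50},{"slide":[-65,-59,2],"dr":[0,0,0],"jaw":50}]'

```text
clock: 2.15
position: [490.2, -132.7, 225.2]
ee_rot: [0.742, -0.671, 0.0, -0.0]
contact_force: [-0.4, -0.3, -0.3]
gripper_width: 49.8
grasp_force: 0.0
```

Run:
```python
from h import *
plan([491,-130,225],186)
s=arm.read_state();i=optics.get_image("wrist");cv2.imwrite("pics/w1.png",i)
import pickle;pickle.dump(s,open("w1.pkl","wb"))
q=proj("wrist",[[491,-130,88],[491,-130,74],[491,-130,51]],s);print(q)
x,y=q[0].astype(int)
cv2.imwrite("pics/w1c.png",cv2.resize(i[max(0,y-95):y+95,x-125:x+125],None,fx=3,fy=3,interpolation=2));print(x-125,y-95)
```

```text
slide [-2.6 -1.   0.2] dr [-0.    0.   -0.03] pos [ 490.2 -132.7  225.2] yaw -174.23 z-axis [ 0.  0. -1.] J6 0.05 F [-0.4 -0.3 -0.3] w 49.8 gf 0.0 t 2.15
[[278.40647803 199.12395168]
 [278.44419556 195.29255329]
 [278.49939121 189.68735157]]
153 104
```

View pics/w1c.png

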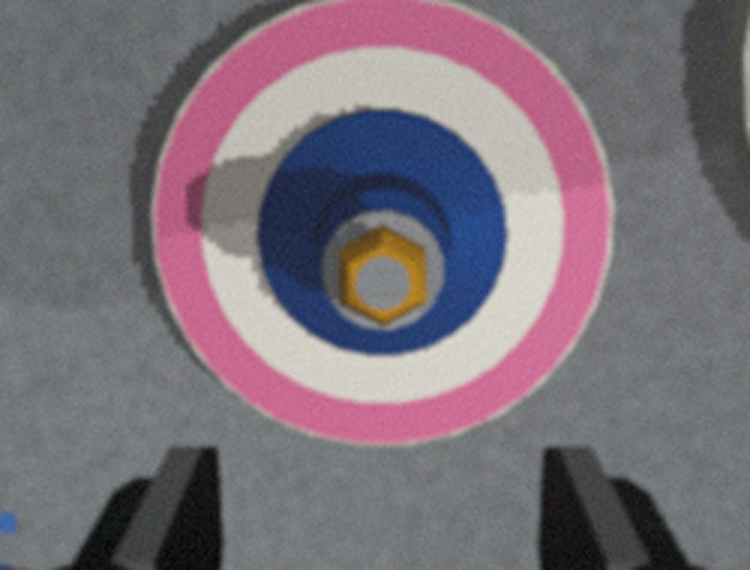

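The nut shows a hex with its flats facing image left and right, about 26 mm across by comparison with the flange, centred near crop (384,275).

Run:
```python
from h import *
import pickle;s=pickle.load(open("w1.pkl","rb"))
i=cv2.imread("pics/w1.png");h=cv2.cvtColor(i,cv2.COLOR_BGR2HSV)
m=cv2.inRange(h,(10,110,80),(28,255,255));b=np.zeros_like(m);b[160:240,240:320]=m[160:240,240:320]
c=max(cv2.findContours(b,0,1)[0],key=cv2.contourArea);hu=cv2.convexHull(c)[:,0,:]
w=cast("wrist",hu,79,s)[:,:2]
for z in(74,79): 
    ww=cast("wrist",hu,z,s)[:,:2].astype(np.float32);print("nut centre",z,cv2.minEnclosingCircle(ww), (ww.max(0)+ww.min(0))/2)
# widths over direction
for a in range(0,180,5):
    d=w@[np.cos(np.radians(a)),np.sin(np.radians(a))];print(a,round(np.ptp(d),1),end="; ")
# flange
g=cv2.inRange(h,(0,0,90),(179,60,200));b=np.zeros_like(g);b[168:220,255:308]=g[168:220,255:308]
b[m>0]=255;b=cv2.morphologyEx(b,cv2.MORPH_OPEN,np.ones((3,3)))
c=max(cv2.findContours(b,0,1)[0],key=cv2.contourArea);w=cast("wrist",cv2.convexHull(c)[:,0,:],74,s)[:,:2].astype(np.float32);print("\nflange",cv2.minEnclosingCircle(w))
p=cv2.inRange(h,(150,50,100),(179,255,255));p[270:]=0
c=max(cv2.findContours(p,0,1)[0],key=cv2.contourArea);w=cast("wrist",cv2.convexHull(c)[:,0,:],15,s)[:,:2].astype(np.float32);print("tt",cv2.minEnclosingCircle(w))
bl=cv2.inRange(h,(100,120,30),(125,255,255));b=np.zeros_like(bl);b[120:240,220:340]=bl[120:240,220:340]
c=max(cv2.findContours(b,0,1)[0],key=cv2.contourArea);print("blue bbox",cv2.boundingRect(c)); w=cast("wrist",cv2.convexHull(c)[:,0,:],51,s)[:,:2].astype(np.float32);print("foot@51",cv2.minEnclosingCircle(w))
```

```text
nut centre 74 ((489.3341979980469, -129.58822631835938), 15.024012565612793) [ 489.4062  -129.84244]
nut centre 79 ((489.47509765625, -130.833984375), 14.768400192260742) [ 489.54587 -131.08386]
0 26.8; 5 25.7; 10 25.6; 15 26.6; 20 27.4; 25 28.1; 30 28.5; 35 28.8; 40 29.0; 45 28.9; 50 28.7; 55 28.3; 60 27.7; 65 26.9; 70 26.9; 75 27.7; 80 28.4; 85 28.8; 90 29.0; 95 29.0; 100 29.1; 105 28.9; 110 28.6; 115 28.0; 120 27.5; 125 27.0; 130 27.5; 135 28.1; 140 28.6; 145 29.1; 150 29.4; 155 29.5; 160 29.4; 165 29.1; 170 28.6; 175 27.8; 
flange ((463.7803955078125, -292.3458557128906), 42.115970611572266)
tt ((489.7311096191406, -130.89080810546875), 83.5040512084961)
blue bbox (240, 141, 81, 81)
foot@51 ((490.47747802734375, -137.61074829101562), 40.31622314453125)
```

```bash
python3 -c "
from h import *
plan([473,172,190],186)"
```

```text
slide [-304.9  -13.5   35.1] dr [-0.   -0.   -0.03] pos [ 490.3 -132.7  225.1] yaw -174.22 z-axis [ 0. -0. -1.] J6 0.04 F [0.1 0.1 0.6] w 50.2 gf 0.0 t 2.2
```

>>> step_arm --motion '[{"slide":[-305,-13.5,35],"dr":[0,0,0],"jaw":50},{"slide":[-305,-13.5,35],"dr":[0,0,0],"jaw":50},{"slide":[-305,-13.5,35],"dr":[0,0,0],"jaw":50},{"slide":[-305,-13.5,35],"dr":[0,0,0],"jaw":50},{"slide":[-305,-13.5,35],"dr":[0,0,0],"jaw":50},{"slide":[-305,-13.5,35],"dr":[0,0,0],"jaw":50},{"slide":[-305,-13.5,35],"dr":[0,0,0],"jaw":50},{"slide":[-305,-13.5,35],"dr":[0,0,0],"jaw":50}]'

```text
clock: 3.2
position: [473.1, 171.3, 190.3]
ee_rot: [0.741, -0.671, 0.0, -0.0]
contact_force: [0.7, -0.2, 0.8]
gripper_width: 50.1
grasp_force: 0.0
```

```bash
cat >> h.py <<'E'
def tangs(fn):
    s=arm.read_state();i=optics.get_image("wrist");cv2.imwrite(fn,i)
    h=cv2.cvtColor(i,cv2.COLOR_BGR2HSV);m=cv2.inRange(h,(0,0,170),(179,45,255))
    for c in cv2.findContours(m,0,1)[0]:
        if cv2.contourArea(c)<150: continue
        w=cast("wrist",c[:,0,:],108,s)[:,:2].astype(np.float32);r=cv2.minAreaRect(w);p=cv2.boxPoints(r)
        e=max(p[1]-p[0],p[2]-p[1],key=np.linalg.norm)
        print(cv2.boundingRect(c),np.round(r[0],1),np.round(r[1],1),"normal deg",np.degrees(np.arctan2(-e[0],e[1])).round(1))
    return i
E
python3 - <<'E'
from h import *
plan([473,172,190],186)
tangs("pics/w2.png")
E
```

```text
slide [-0.7 -0.   0.3] dr [-0.    0.   -0.04] pos [473.1 171.3 190.3] yaw -174.29 z-axis [ 0.  0. -1.] J6 -0.57 F [ 0.7 -0.2  0.8] w 50.1 gf 0.0 t 3.2
(51, 309, 31, 27) [635.4 279.8] [24.3 25. ] normal deg -179.1
(225, 290, 36, 39) [494.5 251.7] [32.9 16.5] normal deg -23.8
(269, 191, 27, 45) [471.7 170.1] [32.6 16.3] normal deg -0.4
```

View pics/w2.png

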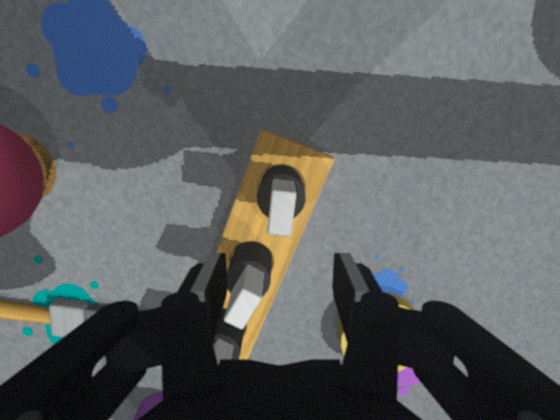

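The near tang sits at (283,207), with the other two behind it. Its cast position is about (472,171), which agrees with recess 1 of the rack at (474,172).

```bash
python3 -c "
from h import *
plan([472.5,170.9,68],180.5)"
```

```text
slide [  0.2   0.7 122.3] dr [-0.    0.    0.65] pos [473.1 171.2 190.3] yaw -174.31 z-axis [ 0.  0. -1.] J6 -0.57 F [ 0.2 -0.3  0.8] w 50.0 gf 0.0 t 3.25
```

>>> step_arm --motion '[{"slide":[0.2,0.7,30],"dr":[0,0,0.65],"jaw":50},{"slide":[0.2,0.7,60],"dr":[0,0,0.65],"jaw":50},{"slide":[0.2,0.7,85],"dr":[0,0,0.65],"jaw":50},{"slide":[0.2,0.7,105],"dr":[0,0,0.65],"jaw":50},{"slide":[0.2,0.7,117],"dr":[0,0,0.65],"jaw":50},{"slide":[0.2,0.7,122],"dr":[0,0,0.65],"jaw":50},{"slide":[0.2,0.7,122],"dr":[0,0,0.65],"jaw":30},{"slide":[0.2,0.7,122],"dr":[0,0,0.65],"jaw":10}]'

```text
clock: 4.25
position: [472.9, 172.4, 68.9]
ee_rot: [0.711, -0.703, 0.0, -0.001]
contact_force: [1.2, 1.1, -0.6]
gripper_width: 17.3
grasp_force: 58.5
```

>>> step_arm --motion '[{"slide":[0,0,0],"dr":[0,0,0],"jaw":5},{"slide":[0,0,0],"dr":[0,0,0],"jaw":5},{"slide":[0,0,0],"dr":[0,0,0],"jaw":5},{"slide":[0,0,0],"dr":[0,0,0],"jaw":5},{"slide":[0,0,-30],"dr":[0,0,0],"jaw":5},{"slide":[0,0,-70],"dr":[0,0,0],"jaw":5},{"slide":[0,0,-110],"dr":[0,0,0],"jaw":5},{"slide":[0,0,-140],"dr":[0,0,0],"jaw":5}]'

```text
clock: 5.25
position: [471.6, 171.9, 208.8]
ee_rot: [0.711, -0.704, -0.0, 0.0]
contact_force: [0.9, 0.5, -3.0]
gripper_width: 17.4
grasp_force: 59.0
```

Run:
```python
from h import *
plan([489.5,-130.3,190],187.5)
```

```text
slide [302.3 -14.8  18.7] dr [ 0.01  0.   -0.87] pos [471.6 171.9 208.8] yaw -179.42 z-axis [-0.001  0.    -1.   ] J6 -0.66 F [ 0.9  0.5 -3. ] w 17.4 gf 59.0 t 5.25
```

>>> step_arm --motion '[{"slide":[302,-14.8,0],"dr":[0,0,-0.87],"jaw":5},{"slide":[302,-14.8,0],"dr":[0,0,-0.87],"jaw":5},{"slide":[302,-14.8,0],"dr":[0,0,-0.87],"jaw":5},{"slide":[302,-14.8,0],"dr":[0,0,-0.87],"jaw":5},{"slide":[302,-14.8,10],"dr":[0,0,-0.87],"jaw":5},{"slide":[302,-14.8,18],"dr":[0,0,-0.87],"jaw":5},{"slide":[302,-14.8,18],"dr":[0,0,-0.87],"jaw":5},{"slide":[302,-14.8,18],"dr":[0,0,-0.87],"jaw":5}]'

```text
clock: 6.25
position: [490.2, -128.8, 190.0]
ee_rot: [0.753, -0.658, -0.0, 0.0]
contact_force: [-0.2, 0.4, -2.3]
gripper_width: 17.4
grasp_force: 59.0
```

Run:
```python
from h import *
plan([489.5,-130.3,155],187.5)
s=arm.read_state();i=optics.get_image("wrist");cv2.imwrite("pics/w3.png",i);print(proj("wrist",[[489.5,-130.3,130],[489.5,-130.3,74]],s))
sc=optics.get_image("scene");tp=optics.get_image("top")
a=cv2.resize(sc[150:240,200:300],(400,360),interpolation=2);x=cv2.resize(i,(400,300))
cv2.imwrite("pics/c3.png",np.hstack([a,cv2.copyMakeBorder(x,0,60,0,0,0)]))
```

```text
slide [ 1.4  0.9 35. ] dr [0.   0.   0.02] pos [ 490.2 -128.8  190. ] yaw -172.35 z-axis [-0.  0. -1.] J6 0.07 F [-0.2  0.4 -2.3] w 17.4 gf 59.0 t 6.25
[[281.09870922 222.98765162]
 [280.70144854 200.86139895]]
```

View pics/c3.png

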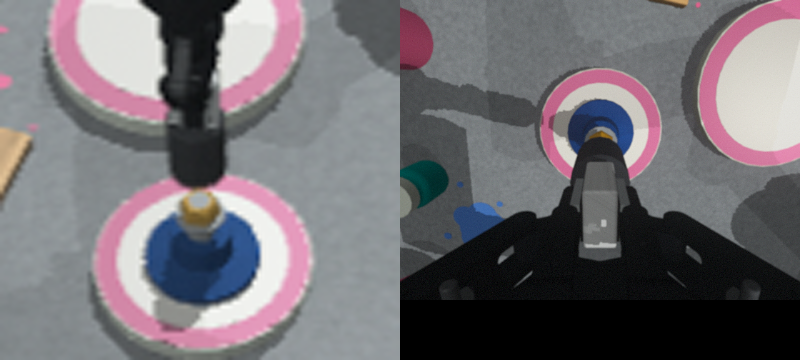

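The socket is held upright just above the nut. The wrist view shows the tang between the fingers and the nut right below the mouth. I'll measure the in-hand offset from this view.

```bash
cat >> h.py <<'E'
def inhand(i,s,up=39.1):
    h=cv2.cvtColor(i,cv2.COLOR_BGR2HSV);m=cv2.inRange(h,(0,0,60),(179,60,255));b=np.zeros_like(m);b[215:365,255:310]=m[215:365,255:310]
    b=cv2.morphologyEx(b,cv2.MORPH_OPEN,np.ones((3,3)))
    c=max(cv2.findContours(b,0,1)[0],key=cv2.contourArea);print("tang px",cv2.boundingRect(c))
    T=R.from_quat(s["ee_rot"]).as_matrix();x,y,w,hh=cv2.boundingRect(c)
    P=cast("wrist",[[x+w/2,y],[x+w/2,y+hh],[x,y+hh/2],[x+w,y+hh/2]],s["position"][2]+up,s);print(((P-s["position"])@T).round(1))
E
python3 - <<'E'
from h import *
i=cv2.imread("pics/w3.png");s=arm.read_state()
inhand(i,s)
print(i[200:365:6,282].max(1))
E
```

```text
tang px (255, 225, 55, 140)
[[ 34.5   0.8 -39.1]
 [-22.7   1.  -39.1]
 [  8.   -9.  -39.1]
 [  8.   10.7 -39.1]]
[ 33  32  33  50  36  96  96  96  91  88  96 109 116 110 116 115 117 113
 171 176 122 118 113 127 188  85  77  86]
```

Run:
```python
from h import *
i=cv2.imread("pics/w3.png");s=arm.read_state();T=R.from_quat(s["ee_rot"]).as_matrix()
g=cv2.GaussianBlur(i.max(2),(7,1),0)
print([(r,int(g[r,270]),int(g[r,290])) for r in range(256,276,2)],[(r,int(g[r,268]),int(g[r,282])) for r in range(338,360,2)])
for r in(262,265,268,344,348,352): print(r,((cast("wrist",[[281,r]],s["position"][2]+39.1,s)-s["position"])@T).round(1)[0,0])
```

```text
[(256, 97, 91), (258, 94, 94), (260, 95, 90), (262, 94, 94), (264, 93, 91), (266, 106, 101), (268, 121, 117), (270, 121, 121), (272, 114, 118), (274, 115, 115)] [(338, 116, 123), (340, 115, 176), (342, 163, 188), (344, 186, 189), (346, 149, 152), (348, 82, 85), (350, 81, 84), (352, 84, 82), (354, 84, 82), (356, 81, 82), (358, 81, 80)]
262 20.9
265 19.8
268 18.6
344 -13.0
348 -14.8
352 -16.6
```

>>> step_arm --motion '[{"slide":[0,0,8],"dr":[0,0,0],"jaw":5},{"slide":[0,0,16],"dr":[0,0,0],"jaw":5},{"slide":[0,0,24],"dr":[0,0,0],"jaw":5},{"slide":[0,0,30],"dr":[0,0,0],"jaw":5},{"slide":[0,0,35],"dr":[0,0,0],"jaw":5},{"slide":[0,0,38],"dr":[0,0,0],"jaw":5},{"slide":[0,0,40],"dr":[0,0,0],"jaw":5},{"slide":[0,0,41],"dr":[0,0,0],"jaw":5}]'

```text
clock: 7.4
position: [490.3, -129.8, 149.1]
ee_rot: [0.752, -0.659, 0.0, -0.0]
contact_force: [-0.5, 1.1, -2.2]
gripper_width: 17.3
grasp_force: 59.0
```

>>> step_arm --motion '[{"slide":[0,0,1],"dr":[0,0,0],"jaw":5},{"slide":[0,0,2],"dr":[0,0,0],"jaw":5},{"slide":[0,0,3],"dr":[0,0,0],"jaw":5},{"slide":[0,0,4],"dr":[0,0,0],"jaw":5},{"slide":[0,0,5],"dr":[0,0,0],"jaw":5},{"slide":[0,0,6],"dr":[0,0,0],"jaw":5},{"slide":[0,0,6.5],"dr":[0,0,0],"jaw":5},{"slide":[0,0,6.5],"dr":[0,0,0],"jaw":5}]'

```text
clock: 8.4
position: [490.2, -129.7, 142.8]
ee_rot: [0.752, -0.659, 0.0, -0.0]
contact_force: [-2.1, 1.9, 2.7]
gripper_width: 17.7
grasp_force: 59.7
```

>>> step_arm --motion '[{"slide":[-0.5,0.6,-1],"dr":[0,0,0],"jaw":5},{"slide":[-1,1.2,-1],"dr":[0,0,0],"jaw":5},{"slide":[-1,1.2,0],"dr":[0,0,0],"jaw":5},{"slide":[-1,1.2,1],"dr":[0,0,0],"jaw":5},{"slide":[-1,1.2,2],"dr":[0,0,0],"jaw":5},{"slide":[-1,1.2,3],"dr":[0,0,0],"jaw":5},{"slide":[-1,1.2,3],"dr":[0,0,0],"jaw":5},{"slide":[-1,1.2,3],"dr":[0,0,0],"jaw":5}]'

```text
clock: 9.4
position: [489.5, -129.2, 140.2]
ee_rot: [0.752, -0.659, 0.001, -0.0]
contact_force: [-0.4, -1.7, 5.7]
gripper_width: 17.3
grasp_force: 60.1
```

Run:
```python
from h import *
plan([489.5,-130.3,155],187.5);print(arm.read_state()["wrist_torque"].round(2))
```

```text
slide [  1.1   0.2 -14.8] dr [-0.01 -0.01  0.01] pos [ 489.5 -129.2  140.2] yaw -172.42 z-axis [ 0.001 -0.001 -1.   ] J6 0.07 F [-0.4 -1.7  5.7] w 17.3 gf 60.1 t 9.4
[-0.49 -0.   -0.04]
```

Reject socket in recess 1: it stops about 10 mm above the flange wherever it is centred. I'll return it.

>>> step_arm --motion '[{"slide":[1,0,-8],"dr":[0,0,0],"jaw":5},{"slide":[1,0,-20],"dr":[0,0,0],"jaw":5},{"slide":[1,0,-40],"dr":[0,0,0],"jaw":5},{"slide":[1,0,-60],"dr":[0,0,0],"jaw":5},{"slide":[-60,0,-68],"dr":[0,0,0],"jaw":5},{"slide":[-120,0,-68],"dr":[0,0,0],"jaw":5},{"slide":[-180,0,-68],"dr":[0,0,0],"jaw":5},{"slide":[-220,0,-68],"dr":[0,0,0],"jaw":5}]'

```text
clock: 10.4
position: [458.6, 91.1, 207.5]
ee_rot: [0.753, -0.659, -0.001, 0.0]
contact_force: [0.0, 0.7, -1.8]
gripper_width: 17.3
grasp_force: 59.0
```

Run:
```python
from h import *
plan([472.7,172.1,100],180.5)
```

```text
slide [-78.3 -24.9 107.5] dr [0.01 0.   0.89] pos [458.6  91.1 207.5] yaw -172.37 z-axis [-0.001  0.    -1.   ] J6 -0.41 F [ 0.   0.7 -1.8] w 17.3 gf 59.0 t 10.4
```

>>> step_arm --motion '[{"slide":[-78.3,-24.9,0],"dr":[0,0,0.89],"jaw":5},{"slide":[-78.3,-24.9,10],"dr":[0,0,0.89],"jaw":5},{"slide":[-78.3,-24.9,40],"dr":[0,0,0.89],"jaw":5},{"slide":[-78.3,-24.9,80],"dr":[0,0,0.89],"jaw":5},{"slide":[-78.3,-24.9,107],"dr":[0,0,0.89],"jaw":5},{"slide":[-78.3,-24.9,107],"dr":[0,0,0.89],"jaw":5},{"slide":[-78.3,-24.9,107],"dr":[0,0,0.89],"jaw":5},{"slide":[-78.3,-24.9,107],"dr":[0,0,0.89],"jaw":5}]'

```text
clock: 11.4
position: [475.1, 170.4, 102.0]
ee_rot: [0.71, -0.704, 0.0, -0.001]
contact_force: [0.2, -0.7, -2.0]
gripper_width: 17.3
grasp_force: 58.9
```

Run:
```python
from h import *
plan([472.7,172.1,70],180.5)
```

```text
slide [-1.7  2.5 32. ] dr [-0.02  0.01 -0.01] pos [475.1 170.4 102. ] yaw -179.56 z-axis [ 0.002  0.002 -1.   ] J6 -0.66 F [ 0.2 -0.7 -2. ] w 17.3 gf 58.9 t 11.4
```

>>> step_arm --motion '[{"slide":[-1.5,2.2,5],"dr":[0,0,0],"jaw":5},{"slide":[-1.5,2.2,12],"dr":[0,0,0],"jaw":5},{"slide":[-1.5,2.2,16],"dr":[0,0,0],"jaw":5},{"slide":[-1.5,2.2,18],"dr":[0,0,0],"jaw":5},{"slide":[-1.5,2.2,18],"dr":[0,0,0],"jaw":5},{"slide":[-1.5,2.2,18],"dr":[0,0,0],"jaw":5},{"slide":[-1.5,2.2,18],"dr":[0,0,0],"jaw":5},{"slide":[-1.5,2.2,18],"dr":[0,0,0],"jaw":5}]'

```text
clock: 12.4
position: [472.2, 171.5, 82.7]
ee_rot: [0.71, -0.704, 0.0, -0.0]
contact_force: [-0.4, 1.0, -3.2]
gripper_width: 17.4
grasp_force: 59.0
```

Run:
```python
from h import *
plan([472.7,172.1,70],180.5)
```

```text
slide [-0.6 -0.5 12.7] dr [-0.    0.   -0.01] pos [472.2 171.5  82.7] yaw -179.56 z-axis [ 0.  0. -1.] J6 -0.66 F [-0.4  1.  -3.2] w 17.4 gf 59.0 t 12.4
```

>>> step_arm --motion '[{"slide":[-0.5,-0.4,3],"dr":[0,0,0],"jaw":5},{"slide":[-0.5,-0.4,6],"dr":[0,0,0],"jaw":5},{"slide":[-0.5,-0.4,8],"dr":[0,0,0],"jaw":5},{"slide":[-0.5,-0.4,10],"dr":[0,0,0],"jaw":5},{"slide":[-0.5,-0.4,12],"dr":[0,0,0],"jaw":5},{"slide":[-0.5,-0.4,13],"dr":[0,0,0],"jaw":5},{"slide":[-0.5,-0.4,13],"dr":[0,0,0],"jaw":5},{"slide":[-0.5,-0.4,13],"dr":[0,0,0],"jaw":5}]'

```text
clock: 13.4
position: [472.6, 172.1, 69.7]
ee_rot: [0.71, -0.704, 0.0, -0.0]
contact_force: [0.7, -0.3, -2.2]
gripper_width: 17.0
grasp_force: 59.0
```

>>> step_arm --motion '[{"slide":[0,0,0.5],"dr":[0,0,0],"jaw":30},{"slide":[0,0,0.5],"dr":[0,0,0],"jaw":50},{"slide":[0,0,0.5],"dr":[0,0,0],"jaw":50},{"slide":[0,0,-10],"dr":[0,0,0],"jaw":50},{"slide":[0,0,-40],"dr":[0,0,0],"jaw":50},{"slide":[0,0,-80],"dr":[0,0,0],"jaw":50},{"slide":[0,0,-110],"dr":[0,0,0],"jaw":50},{"slide":[0,0,-110],"dr":[0,0,0],"jaw":50}]'

```text
clock: 14.4
position: [474.0, 173.0, 183.0]
ee_rot: [0.71, -0.704, 0.001, -0.004]
contact_force: [0.4, -0.3, -0.2]
gripper_width: 49.8
grasp_force: 0.0
```

Run:
```python
from h import *
plan([495.5,253,190],155)
tangs("pics/w4.png")
```

```text
slide [-79.9 -22.1  -6.5] dr [-0.04  0.04  3.18] pos [474. 173. 183.] yaw -179.54 z-axis [ 0.006  0.004 -1.   ] J6 -0.66 F [ 0.4 -0.3 -0.2] w 49.8 gf 0.0 t 14.4
(236, 294, 35, 40) [494.5 251.4] [33.2 16.3] normal deg -23.5
(272, 191, 24, 45) [471.8 169.9] [16.2 32.1] normal deg -179.4
```

>>> step_arm --motion '[{"slide":[-80,-22,-6],"dr":[0,0,3.1],"jaw":50},{"slide":[-80,-22,-6],"dr":[0,0,3.1],"jaw":50},{"slide":[-80,-22,-6],"dr":[0,0,3.1],"jaw":50},{"slide":[-80,-22,-6],"dr":[0,0,3.1],"jaw":50},{"slide":[-80,-22,-6],"dr":[0,0,3.1],"jaw":50},{"slide":[-80,-22,-6],"dr":[0,0,3.1],"jaw":50},{"slide":[-80,-22,-6],"dr":[0,0,3.1],"jaw":50},{"slide":[-80,-22,-6],"dr":[0,0,3.1],"jaw":50}]'

```text
clock: 15.45
position: [494.0, 252.0, 185.7]
ee_rot: [-0.542, 0.84, 0.0, 0.0]
contact_force: [0.6, 0.4, 0.7]
gripper_width: 49.9
grasp_force: 0.0
```

Run:
```python
from h import *
tangs("pics/w5.png")
plan([495.5,253,68.5],155.5)
```

```text
(285, 301, 22, 37) [517.2 333.7] [32.7 16.2] normal deg -24.4
(267, 195, 24, 44) [494.3 252. ] [32.2 16. ] normal deg -23.1
(256, 102, 23, 18) [472.  182.9] [15.9  6.1] normal deg -88.7
slide [ -1.4  -1.  117.2] dr [-0.    0.    0.02] pos [494.  252.1 185.7] yaw 155.63 z-axis [ 0.  0. -1.] J6 -1.19 F [-0.5 -0.3 -1. ] w 50.0 gf 0.0 t 15.5
```

>>> step_arm --motion '[{"slide":[-1.2,-0.8,30],"dr":[0,0,0],"jaw":50},{"slide":[-1.2,-0.8,60],"dr":[0,0,0],"jaw":50},{"slide":[-1.2,-0.8,85],"dr":[0,0,0],"jaw":50},{"slide":[-1.2,-0.8,105],"dr":[0,0,0],"jaw":50},{"slide":[-1.2,-0.8,113],"dr":[0,0,0],"jaw":50},{"slide":[-1.2,-0.8,117],"dr":[0,0,0],"jaw":50},{"slide":[-1.2,-0.8,117],"dr":[0,0,0],"jaw":30},{"slide":[-1.2,-0.8,117],"dr":[0,0,0],"jaw":10}]'

```text
clock: 16.5
position: [495.7, 253.4, 69.6]
ee_rot: [-0.542, 0.84, 0.0, 0.001]
contact_force: [0.7, 0.1, -1.1]
gripper_width: 17.0
grasp_force: 58.3
```

>>> step_arm --motion '[{"slide":[0,0,0],"dr":[0,0,0],"jaw":5},{"slide":[0,0,0],"dr":[0,0,0],"jaw":5},{"slide":[0,0,0],"dr":[0,0,0],"jaw":5},{"slide":[0,0,0],"dr":[0,0,0],"jaw":5},{"slide":[0,0,-30],"dr":[0,0,0],"jaw":5},{"slide":[0,0,-70],"dr":[0,0,0],"jaw":5},{"slide":[0,0,-110],"dr":[0,0,0],"jaw":5},{"slide":[0,0,-140],"dr":[0,0,0],"jaw":5}]'

```text
clock: 17.5
position: [494.7, 252.7, 209.3]
ee_rot: [-0.542, 0.84, 0.0, -0.0]
contact_force: [-0.9, 0.7, -2.2]
gripper_width: 17.5
grasp_force: 59.1
```

Run:
```python
from h import *
plan([490,-129.5,190],187.5)
```

```text
slide [ 350.1 -153.5   19.3] dr [ 0.01 -0.   -3.99] pos [494.7 252.7 209.3] yaw 155.62 z-axis [-0.001  0.    -1.   ] J6 -1.19 F [-0.9  0.7 -2.2] w 17.5 gf 59.1 t 17.5
```

>>> step_arm --motion '[{"slide":[350,-153.5,0],"dr":[0,0,-3.99],"jaw":5},{"slide":[350,-153.5,0],"dr":[0,0,-3.99],"jaw":5},{"slide":[350,-153.5,0],"dr":[0,0,-3.99],"jaw":5},{"slide":[350,-153.5,0],"dr":[0,0,-3.99],"jaw":5},{"slide":[350,-153.5,0],"dr":[0,0,-3.99],"jaw":5},{"slide":[350,-153.5,0],"dr":[0,0,-3.99],"jaw":5},{"slide":[350,-153.5,10],"dr":[0,0,-3.99],"jaw":5},{"slide":[350,-153.5,18],"dr":[0,0,-3.99],"jaw":5}]'

```text
clock: 18.5
position: [489.5, -130.0, 189.0]
ee_rot: [0.751, -0.66, -0.001, 0.001]
contact_force: [0.4, 0.4, -1.8]
gripper_width: 17.2
grasp_force: 59.2
```

Run:
```python
from h import *
plan([490,-129.5,155],187.5)
```

```text
slide [-0.4 -0.6 34. ] dr [ 0.02  0.01 -0.01] pos [ 489.5 -130.   189. ] yaw -172.61 z-axis [-0.003  0.001 -1.   ] J6 0.07 F [ 0.4  0.4 -1.8] w 17.2 gf 59.2 t 18.5
```

>>> step_arm --motion '[{"slide":[-0.3,-0.3,8],"dr":[0,0,0],"jaw":5},{"slide":[-0.3,-0.3,16],"dr":[0,0,0],"jaw":5},{"slide":[-0.3,-0.3,24],"dr":[0,0,0],"jaw":5},{"slide":[-0.3,-0.3,30],"dr":[0,0,0],"jaw":5},{"slide":[-0.3,-0.3,34],"dr":[0,0,0],"jaw":5},{"slide":[-0.3,-0.3,37],"dr":[0,0,0],"jaw":5},{"slide":[-0.3,-0.3,39],"dr":[0,0,0],"jaw":5},{"slide":[-0.3,-0.3,39],"dr":[0,0,0],"jaw":5}]'

```text
clock: 19.5
position: [490.8, -128.9, 151.6]
ee_rot: [0.752, -0.659, -0.0, 0.0]
contact_force: [-0.2, 0.9, -1.4]
gripper_width: 17.3
grasp_force: 59.2
```

>>> step_arm --motion '[{"slide":[0,0,1],"dr":[0,0,0],"jaw":5},{"slide":[0,0,2],"dr":[0,0,0],"jaw":5},{"slide":[0,0,3],"dr":[0,0,0],"jaw":5},{"slide":[0,0,4],"dr":[0,0,0],"jaw":5},{"slide":[0,0,5],"dr":[0,0,0],"jaw":5},{"slide":[0,0,6],"dr":[0,0,0],"jaw":5},{"slide":[0,0,7],"dr":[0,0,0],"jaw":5},{"slide":[0,0,7],"dr":[0,0,0],"jaw":5}]'

```text
clock: 20.5
position: [490.8, -128.9, 144.5]
ee_rot: [0.752, -0.659, -0.0, 0.0]
contact_force: [-0.2, 0.1, -2.4]
gripper_width: 17.5
grasp_force: 59.2
```

>>> step_arm --motion '[{"slide":[0,0,0.7],"dr":[0,0,0],"jaw":5},{"slide":[0,0,1.4],"dr":[0,0,0],"jaw":5},{"slide":[0,0,2.1],"dr":[0,0,0],"jaw":5},{"slide":[0,0,2.8],"dr":[0,0,0],"jaw":5},{"slide":[0,0,3.5],"dr":[0,0,0],"jaw":5},{"slide":[0,0,4],"dr":[0,0,0],"jaw":5},{"slide":[0,0,4],"dr":[0,0,0],"jaw":5},{"slide":[0,0,4],"dr":[0,0,0],"jaw":5}]'

```text
clock: 21.5
position: [490.7, -129.0, 140.5]
ee_rot: [0.752, -0.659, -0.0, 0.0]
contact_force: [-0.6, -1.1, -1.8]
gripper_width: 17.2
grasp_force: 59.2
```

>>> step_arm --motion '[{"slide":[0,0,0.8],"dr":[0,0,0],"jaw":5},{"slide":[0,0,1.6],"dr":[0,0,0],"jaw":5},{"slide":[0,0,2.4],"dr":[0,0,0],"jaw":5},{"slide":[0,0,3.2],"dr":[0,0,0],"jaw":5},{"slide":[0,0,4],"dr":[0,0,0],"jaw":5},{"slide":[0,0,4.8],"dr":[0,0,0],"jaw":5},{"slide":[0,0,5.5],"dr":[0,0,0],"jaw":5},{"slide":[0,0,5.5],"dr":[0,0,0],"jaw":5}]'

```text
clock: 22.5
position: [490.8, -128.9, 135.2]
ee_rot: [0.752, -0.659, -0.0, 0.0]
contact_force: [-2.0, -2.3, 1.4]
gripper_width: 17.2
grasp_force: 59.5
```

>>> step_arm --motion '[{"slide":[0.3,0.4,0.5],"dr":[0,0,0],"jaw":5},{"slide":[0.5,0.5,1],"dr":[0,0,0],"jaw":5},{"slide":[0.5,0.5,1.5],"dr":[0,0,0],"jaw":5},{"slide":[0.5,0.5,2],"dr":[0,0,0],"jaw":5},{"slide":[0.5,0.5,2],"dr":[0,0,0],"jaw":5},{"slide":[0.5,0.5,2],"dr":[0,0,0],"jaw":5},{"slide":[0.5,0.5,2],"dr":[0,0,0],"jaw":5},{"slide":[0.5,0.5,2],"dr":[0,0,0],"jaw":5}]'

```text
clock: 23.5
position: [490.7, -129.3, 133.2]
ee_rot: [0.752, -0.659, 0.0, -0.0]
contact_force: [-0.8, 0.8, 3.8]
gripper_width: 17.4
grasp_force: 59.9
```

Run:
```python
from h import *
plan([490,-129.5,133],187.5);print(arm.read_state()["wrist_torque"].round(2))
sc=optics.get_image("scene");tp=optics.get_image("top")
cv2.imwrite("pics/c6.png",np.hstack([cv2.resize(sc[140:250,190:300],(440,440),interpolation=2),cv2.resize(sc[190:280,320:430],(360,440),interpolation=2)]))
```

```text
slide [0.1 0.7 0.2] dr [-0.    0.    0.01] pos [ 490.7 -129.3  133.2] yaw -172.44 z-axis [ 0.001  0.    -1.   ] J6 0.07 F [-0.8  0.8  3.8] w 17.4 gf 59.9 t 23.5
[0.57 0.51 0.01]
```

View pics/c6.png

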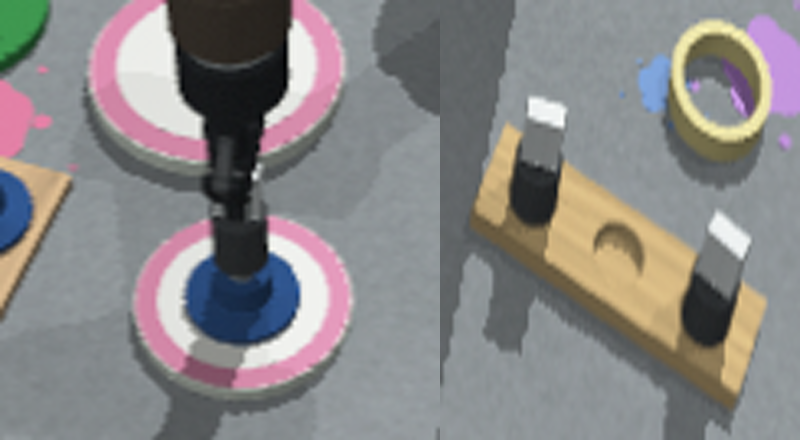

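The socket hides the nut and sits on the flange upright (about 2.5 mm of spring push), and the rejected socket stands in its recess.

```bash
python3 -c "
from bench import arm
print(arm.job_done())"
```

```text
the job is handed in; nothing more can be done
None
```

The socket from the middle recess fits and I have handed the job in with the gripper still holding it upright on the nut, mouth on the flange; the near-end socket did not fit and is back in its recess, and the third did not need trying.

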